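Take the basin out of use: heater off, clip held open on the notice card

TASK

The shared basin is going out of use: first turn the bar handle of the grey water-heater isolator clockwise (seen from above) from its on stop to its off stop. Then take the spring clip off the caddy's wall by its two handles, squeeze it wide open and bring it down astride the top edge of the standing notice card, near the middle of the edge, one jaw on each side and neither touching the card. Finish while holding it there, still squeezed open, so that I can slip the closure sheet in under the jaw; leave the bottle, cup, clipper and brush alone and do not push on the card.

Things in the scene. Friction and masses are not known exactly. Their poses are not given: they have to be found in the camera images.
- iso_handle (a joint): angle of the isolator's black bar handle about the vertical axis through iso_grip, rad: 0 = on (start; bar along the housing's x axis), grows clockwise seen from above, 1.45 = off (stop). A sprung detent at each end pulls it home from that half of the travel; turning takes at most about 0.08 N m.
- iso_grip (a point): middle of the bar handle, on its turning axis, 94 mm above the counter. Bar 72 mm long (point's x axis, turns with the handle), 16 mm wide (y), 30 mm tall: top 14 mm above this point, lower edge 16 mm below it, on a disc of radius 28 mm. Housing below: 100 x 100 mm box, 66 mm high, fixed to the counter.
- clip: grey plastic spring clip like a large clothes peg, 45 g, handles up, jaws down, clamped astride the caddy's 4 mm front wall. Origin on its hinge pin (radius 4 mm, 28 mm long, along x), 10 mm above the rim at the start; z up; y = direction of squeezing and opening. This body is the +y lever. Handles reach 47 mm above the pin, jaws 42 mm below. Plates 22 mm wide (x), 4 mm thick.
- clip_grip (a point): on the clip's middle plane between the handles, 30 mm above the pin: the height to squeeze. Handles spread upwards at the start, 20 deg each, to 54 mm overall at the tops; fully squeezed they are parallel, 22 mm overall. Axes as body clip. When squeezed, each lever turns about half the opening and the pin sinks up to 5 mm relative to the fingers.
- clip_jaw (a joint): opening of the clip, angle between its levers, rad: 0 = clamped on the 4 mm wall (start), -0.06 = closed on nothing, 0.70 = stop, handles parallel, jaw tips 33 mm apart. Jaw faces are flat; the gap at distance d below the pin is about 4 mm + d x opening. Spring: about 3 N at the handles at the start, 9 N at the stop.
- jaw_a (a point): inner lower edge, middle of the tip, of the jaw on the clip's +y side, 42 mm below the hinge pin
- jaw_b (a point): the same of the jaw on the clip's -y side
- caddy: narrow teal caddy fixed to the counter on brackets, 80 mm (x) by 300 mm (y), open top, rim 120 mm above the counter, walls 4 mm, inner floor 59 mm up. Origin on the counter under its centre; front wall (the one with the clip) at its -x side, mid-plane 38 mm from the centre.
- card: upright white notice card with a grey round sign, 100 mm wide (y), 3 mm thick (x), in an aluminium foot 60 x 110 x 20 mm fixed to the counter. Origin on the counter under its centre.
- card_edge (a point): middle of the card's straight top edge, 130 mm above the counter; x axis is the card's normal, y runs along the edge, z up
- pump_bottle: translucent green pump bottle, radius 30, height 152 mm, loose in the caddy; origin at the centre of its underside
- cup: ceramic cup, radius 31, height 78 mm, with scrubber and comb reaching 115 mm, loose in the caddy; origin at the centre of its underside
- nail_clipper: steel nail clipper 60 x 14 x 10 mm lying loose on the caddy's floor below the clip
- shoe_brush: wooden shoe brush, 150 mm (y) x 45 mm, 38 mm high, lying bristles down on the counter; origin at the centre of its underside
Not all that is in view belongs to the job. Of the things like the clip, leave any that is blue or orange; of the rest the smaller one is meant.

How it is judged:
On the way, in this order (a step that is already met when the one before it is completed fails the run):
1. the isolator handle is at its off stop (value of joint iso_handle above 1.3 rad), for 0.2 s.
2. the clip is in the fingers, clear of the caddy (distance of clip from where it was at the start of the episode above 0.06 m and contact force between clip and caddy below 0.05 N and contact force between the fingers and clip above 1 N), for 0.2 s.
At the end, for the whole second after the job is handed in: Isolator at off (over 1.30 rad). Fingers squeeze the clip (over 2 N), at rest, open over 0.40 rad (tips 20 mm apart); its jaw tips on opposite sides of the card, each 8 mm or more below the top edge and within 30 mm of its middle; nothing touches the card (value of joint iso_handle above 1.3 rad and value of joint clip_jaw above 0.4 rad and contact force between the fingers and clip above 2 N and contact force between anything else and card below 0.3 N and linear speed of clip below 0.03 m/s and z of each of jaw_a, jaw_b in the frame of card_edge below -0.008 m and y of jaw_a in the frame of card_edge between -0.03 and 0.03 m and y of jaw_b in the frame of card_edge between -0.03 and 0.03 m and ((x of jaw_a in the frame of card_edge between 0.0025 and 0.04 m and x of jaw_b in the frame of card_edge between -0.04 and -0.0025 m) or (x of jaw_b in the frame of card_edge between 0.0025 and 0.04 m and x of jaw_a in the frame of card_edge between -0.04 and -0.0025 m))); the arm keeps its last pose, push and grip.
It fails at once if the card is pushed with more than 8 N (contact force between anything else and card above 8 N).
It fails at once if the pump bottle is moved or tipped (distance of pump_bottle from where it was at the start of the episode above 0.02 m or angle between pump_bottle's own z axis and vertical above 0.3 rad).
It fails at once if the cup is moved or tipped (distance of cup from where it was at the start of the episode above 0.02 m or angle between cup's own z axis and vertical above 0.3 rad).
It fails at once if the nail clipper is moved (distance of nail_clipper from where it was at the start of the episode above 0.02 m).
It fails at once if the shoe brush is moved (distance of shoe_brush from where it was at the start of the episode above 0.02 m).
It also fails if it takes over 64 s, if anything falls off the work surface, if the arm or the gripper's body presses on something with over 40 N, if the wrist force passes 120 N, or if a joint passes its speed limit or range.

ROBOT

A 6-joint arm with a two-finger parallel gripper is mounted at the origin on the work surface. World frame = base frame: x ahead of the robot, y to its left, z up, the work surface at z = 0. Lengths are in m, angles in rad, forces in N, time in s.
With the tool pointing down it reaches from about 0.35 to 0.8 m from the base axis. Payload 7.3 kg.
Tool frame: the origin (TCP) lies between the finger pads; the fingertips stand 25 mm ahead of it and the grasp point (between the pads) lies 6 mm ahead of it (r.tip_extent is the distance from the TCP to the fingertips, in m); z points along the fingers, y is the line along which they close (so a half turn about z gives the same grasp; the last joint's range is limited). The gripper opens to 85 mm and grips with 20 to 120 N. Pads are 22 mm wide; open, the fingers measure 114 mm over their backs; the gripper's body (76 mm by 85 mm) begins 54 mm behind the grasp point. The pads swing forward as they close: fully open they stand 13 mm farther back than shut.
Start: joints at [1.142, 0.342, 1.524, -0, 1.275, -0.146], TCP at [0.146, 0.504, 0.229] pointing down, gripper open.
Joint ranges: [-2.53, 2.53], [-0.77, 2.02], [0.04, 2.7], [-1, 4.14], [0.28, 2.66], [-3.11, 3.11]. Speed limits (rad/s): [2.57, 2.57, 3.14, 3.14, 3.14, 3.14].

INTERFACE

Orientations are given as a unit quaternion [x, y, z, w].
In Python, from workcell import r, command_gripper, optics gives the robot as it stands. The module is installed in compiled form; this text tells all that it offers. Calls block until the motion is done:
- r.reach(position, orientation): joint-space move of the TCP to a pose.
- r.move_straight(position, orientation=None, speed=0.15, max_force=None): straight line of the TCP; orientation=None keeps the orientation; speed is the mean speed in m/s. With max_force (N) it stops when the force on the tool has changed by that much, and returns True; else False.
- r.movej(angles): joint-space move.
- command_gripper(opening, force=None): finger opening in m; force is the grip in N (None keeps the last); returns when the fingers have stopped.
- r.hold(seconds).
- r.solve_ik(position, orientation): joint angles nearest the present ones, or None.
- r.read_state(): the state.
- optics.get_image(name): name is "scene" or "top" or "wrist"; returns (picture, depth): 420x560x3 uint8, red, green, blue; 420x560 float32, m along the optical axis (not along the pixel's ray), 0 where there is no reading.
- optics.camera_model(name): a dict with "K" (3x3 intrinsics, pixels), "k1" (the pictures are not rectified: a ray, as slopes to the right and down, at radius r is drawn at 1 + k1 r^2 times it, then the intrinsics apply), "R" (3x3) and "t" (3): a world point X has camera coordinates R X + t; the wrist camera has in their place "tool_from_camera" (4x4, takes a point from camera to tool coordinates, whose origin is the TCP and whose axes are the flange's). Camera axes: x right, y down, z forward; pixel columns grow to the right and rows downward; lengths in m; the calibration is good to about 2 mm. A picture is of the moment at which its call begins: read the wrist's pose just before it. camera_model takes no time and is no camera call.
A pose or a line that the arm cannot do raises r.PlanningError and nothing moves.
- r.finish_job(): hands the job in; it is judged then, once.
The state is a dict: "time_s": time; "joint_positions": joint angles; "dq": joint speeds; "tau": joint torques, N m; "eef_pos": TCP position; "eef_rot": TCP orientation; "contact_force": force on the tool from outside, world axes, zero at the start; "torque": the same for the moment, N m; "grip_width": finger opening in m; "grip_force": force on a finger pad.
Only numpy, scipy, OpenCV 4.12 (cv2) and the standard library are available. Lean on these libraries where they do the work, as an engineer would, in place of code of your own. Each camera call takes 0.05 s, during which the arm holds its last target. There are 200 camera calls.

## Working session

There is one attempt and no reset: what is moved stays moved. The work goes in short steps, each a Python script; the robot and the scene stay as the last script left them, time stands still between calls to the robot, and variables do not carry over. Pictures are saved under pics/ and viewed, at most 10 in all, crops included, and the job is handed in when it is done.

```bash
mkdir -p pics
cat > h.py <<'E'
import numpy as np, cv2
from workcell import r, command_gripper, optics
from scipy.spatial.transform import Rotation as Ro
def shot(name, fn=None):
    s=r.read_state(); im,d=optics.get_image(name); m=optics.camera_model(name)
    if fn: cv2.imwrite('pics/'+fn, im[:,:,::-1])
    return im,d,m,s
def world(d,m,s,us,vs,z=None):
    """pixels -> world (N,3) using depth"""
    us=np.atleast_1d(us);vs=np.atleast_1d(vs)
    K=np.array(m['K']);k=m['k1']
    x=(us-K[0,2])/K[0,0];y=(vs-K[1,2])/K[1,1]
    a,b=x.copy(),y.copy()
    for _ in range(20):
        f=1+k*(a*a+b*b);a=x/f;b=y/f
    ray=np.stack([a,b,np.ones(len(a))],1)
    if 'R' in m:
        R=np.array(m['R']).T; o=-R@np.array(m['t'])
    else:
        T=np.array(m['tool_from_camera']);Rt=Ro.from_quat(s['eef_rot']).as_matrix()
        R=Rt@T[:3,:3];o=Rt@T[:3,3]+np.array(s['eef_pos'])
    w=ray@R.T
    if z is not None: return o+w*((z-o[2])/w[:,2])[:,None]
    return o+w*d[vs.astype(int),us.astype(int)][:,None]
def cloud(d,m,s):
    v,u=np.nonzero(d>0); return u,v,world(d,m,s,u.astype(float),v.astype(float))
def q(yaw): # tool down, tool y axis at angle yaw in world
    y=np.array([np.cos(yaw),np.sin(yaw),0]);z=np.array([0,0,-1.]);x=np.cross(y,z)
    return Ro.from_matrix(np.stack([x,y,z],1)).as_quat()
E
python3 - <<'E'
from h import *
ims=[shot(n,n+'0.png') for n in('scene','top')]
s=ims[0][3];print(s['time_s'],s['eef_pos'],s['eef_rot'],s['grip_width'],r.tip_extent)
E
```

```text
0.0 [0.14631854 0.50376273 0.22870705] [ 1.40930122e-01  9.90019230e-01 -7.62115524e-04 -2.09138020e-04] 0.08553276552048238 0.025
```

View pics/scene0.png

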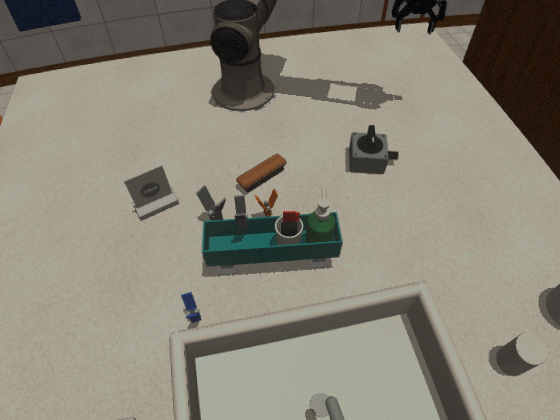

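View pics/top0.png

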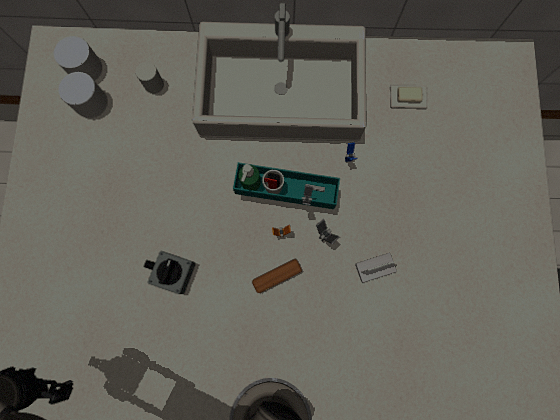

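The top picture shows the isolator at (170,270), the caddy at (287,186), the brush at (277,276) and the card at (376,268). Clip candidates in the top picture are: grey on the caddy wall (311,200), grey free-standing (327,233), orange (283,232) and blue (350,153). By the description I choose the wall one at (311,200), and will check it in a close crop.

Run:
```python
from h import *
im,d,m,s=shot('top')
a=cv2.resize(im[150:290,225:405],None,fx=4.2,fy=4.2,interpolation=cv2.INTER_CUBIC)
cv2.imwrite('pics/topc.png',a[:,:,::-1])
for n,(u,v) in dict(iso=(170,270),clip=(311,190),clipb=(311,212),caddyNW=(237,164),NE=(338,179),SE=(335,207),SW=(235,190),brush=(277,276),card=(376,268),big=(327,233),table=(220,300)).items():
    print(n,world(d,m,s,float(u),float(v))[0].round(3))
u,v,P=cloud(d,m,s)
def rect(n,sel):
    Q=P[sel];print(n,len(Q),Q.mean(0).round(4),cv2.minAreaRect((Q[:,:2]*1000).astype(np.float32)))
c=(abs(u-170)<30)&(abs(v-270)<30)
rect('housing',c&(P[:,2]>.055)&(P[:,2]<.075)); rect('bar',c&(P[:,2]>.1)&(P[:,2]<.116))
c=(abs(u-376)<30)&(abs(v-268)<25); rect('cardtop',c&(P[:,2]>.118)&(P[:,2]<.14));rect('cardfoot',c&(P[:,2]>.012))
hsv=cv2.cvtColor(im,cv2.COLOR_RGB2HSV)[v,u]
t=(hsv[:,0]>80)&(hsv[:,0]<100)&(hsv[:,1]>120)&(abs(u-287)<70)&(abs(v-186)<40)
rect('rim',t&(P[:,2]>.112)&(P[:,2]<.128))
```

```text
iso [0.407 0.293 0.09 ]
clip [ 0.634 -0.096  0.158]
clipb [ 0.603 -0.107  0.002]
caddyNW [0.715 0.117 0.121]
NE [ 0.68  -0.176  0.115]
SE [ 0.621 -0.182  0.003]
SW [0.642 0.121 0.101]
brush [ 0.401 -0.007  0.04 ]
card [ 0.434 -0.302  0.02 ]
big [ 0.529 -0.151  0.063]
table [0.328 0.16  0.003]
housing 879 [0.4032 0.2974 0.0666] ((404.5329284667969, 301.28564453125), (101.66744995117188, 100.31295013427734), 73.42176818847656)
bar 172 [0.4052 0.3014 0.1075] ((404.2859802246094, 301.4500427246094), (19.585878372192383, 71.72432708740234), 72.81593322753906)
cardtop 42 [ 0.4372 -0.3014  0.1316] ((437.4180908203125, -302.01177978515625), (2.843524932861328, 98.11034393310547), 19.066152572631836)
cardfoot 755 [ 0.437  -0.3008  0.0277] ((437.6613464355469, -302.31976318359375), (59.697410583496094, 110.21257781982422), 18.941999435424805)
rim 406 [ 0.6575 -0.0246  0.1189] ((661.5892944335938, -26.51190185546875), (299.5037841796875, 80.20501708984375), 82.46907043457031)
```

View pics/topc.png

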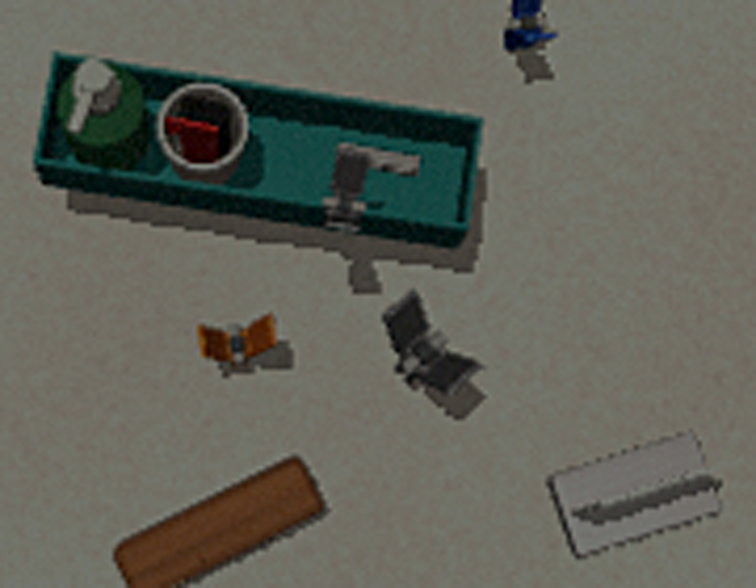

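The crop confirms the choice: the smaller grey clip sits on the caddy's front wall at crop pixel (346,185), and the larger grey one stands free at (430,345). The measured sizes match the given ones. Next is the isolator.

Run:
```python
from h import *
c=[.4044,.3014]; a=np.radians(72.8)
for k in(0,np.pi):
    for st in(0,1.43):
        j=r.solve_ik([*c,.111],q(a+k-st)); print(k,st,None if j is None else np.round(j,3))
    j=r.solve_ik([*c,.111],q(a+k)); j2=r.solve_ik([*c,.111],q(a+k-1.43))
    if j is None or j2 is None or abs(abs(j2[5]-j[5])-1.43)>.05: continue
    r.reach([*c,.2],q(a+k)); 
    im,d,m,s=shot('wrist','w_iso.png');u,v,P=cloud(d,m,s)
    sel=(P[:,2]>.1)&(P[:,2]<.116)&(np.hypot(P[:,0]-c[0],P[:,1]-c[1])<.05)
    print('bar',sel.sum(),cv2.minAreaRect((P[sel][:,:2]*1000).astype(np.float32)),P[sel].mean(0))
    r.move_straight([*c,.111],q(a+k),speed=.1,max_force=15)
    command_gripper(.0,20); s=r.read_state();print(s['grip_width'],s['grip_force'],s['contact_force'],s['eef_pos'],s['time_s'])
    break
```

```text
0 0 [ 0.488  0.436  1.744 -0.     0.962 -0.782]
0 1.43 [ 0.488  0.436  1.744 -0.     0.962  0.648]
bar 1469 ((403.4969482421875, 302.50341796875), (15.757192611694336, 71.05496215820312), 72.28433227539062) [0.40142144 0.30291545 0.10747624]
0.00032385544316957944 0.0 [ 0.20940829 -0.0242992  -0.38044135] [0.40438555 0.30137909 0.11095793] 3.2583
```

Run:
```python
from h import *
im,_,_,s=shot('scene'); w,d,m,s=shot('wrist')
a=cv2.resize(im[60:200,280:460],(540,420),interpolation=cv2.INTER_CUBIC)
w0=cv2.imread('pics/w_iso.png')[:,:,::-1]
cv2.imwrite('pics/c1.png',np.hstack([cv2.resize(a,(266,200)),cv2.resize(w0,(266,200)),cv2.resize(w,(266,200))])[:,:,::-1])
print(s['eef_rot'],q(np.radians(72.8)),m['tool_from_camera'])
```

```text
[ 1.49535553e-01  9.88756349e-01 -6.62526620e-06 -1.90841026e-05] [0.14953534 0.98875638 0.         0.        ] [[-2.40754535e-04 -9.51912069e-01 -3.06371271e-01  7.88262423e-02]
 [ 9.99999968e-01 -2.51653253e-04 -3.92582023e-06  1.72566149e-05]
 [-7.33622912e-05 -3.06371262e-01  9.51912099e-01 -1.44397278e-01]
 [ 0.00000000e+00  0.00000000e+00  0.00000000e+00  1.00000000e+00]]
```

View pics/c1.png

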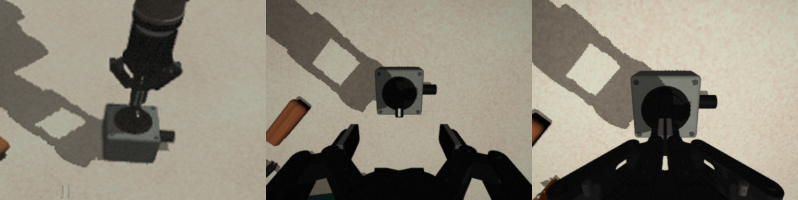

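The scene and wrist views show the gripper over the isolator with the fingers close together at about (667,140). The pale bar mark shows between the fingers at (667,160), so I need a closer look.

Run:
```python
from h import *
w,d,m,s=shot('wrist')
a=cv2.resize(w[110:400,170:420],(500,580),interpolation=cv2.INTER_CUBIC)
a=np.clip(255*(a/255.)**.5,0,255).astype(np.uint8)
cv2.imwrite('pics/c2.png',a[:,:,::-1]); print(s['grip_width'],s['grip_force'])
u,v,P=cloud(d,m,s)
L=P-np.array(s['eef_pos']);R=Ro.from_quat(s['eef_rot']).as_matrix();L=L@R
for row in range(200,400,15):
    i=(v==row)&(abs(u-280)<40)&(u%6==0); print(row,[(int(x),*(1000*l).astype(int)) for x,l in zip(u[i],L[i])][::2])
```

```text
-0.00011648877358462548 0.0
200 [(246, np.int64(23), np.int64(-22), np.int64(41)), (258, np.int64(24), np.int64(-14), np.int64(39)), (270, np.int64(34), np.int64(-5), np.int64(5)), (282, np.int64(34), np.int64(1), np.int64(3)), (294, np.int64(34), np.int64(7), np.int64(4)), (306, np.int64(23), np.int64(17), np.int64(41)), (318, np.int64(23), np.int64(25), np.int64(41))]
215 [(246, np.int64(16), np.int64(-21), np.int64(32)), (258, np.int64(15), np.int64(-14), np.int64(33)), (270, np.int64(26), np.int64(-5), np.int64(4)), (282, np.int64(26), np.int64(1), np.int64(3)), (294, np.int64(25), np.int64(7), np.int64(5)), (306, np.int64(15), np.int64(16), np.int64(33)), (318, np.int64(13), np.int64(25), np.int64(40))]
230 [(246, np.int64(5), np.int64(-22), np.int64(32)), (258, np.int64(5), np.int64(-14), np.int64(32)), (270, np.int64(18), np.int64(-5), np.int64(1)), (282, np.int64(17), np.int64(1), np.int64(3)), (294, np.int64(17), np.int64(7), np.int64(5)), (306, np.int64(5), np.int64(17), np.int64(33)), (318, np.int64(5), np.int64(25), np.int64(33))]
245 [(246, np.int64(-5), np.int64(-22), n
[... 3124 characters left out ...]
80 [(246, np.int64(16), np.int64(-8), np.int64(-89)), (258, np.int64(11), np.int64(-5), np.int64(-85)), (270, np.int64(11), np.int64(-2), np.int64(-85)), (282, np.int64(11), np.int64(0), np.int64(-85)), (294, np.int64(11), np.int64(3), np.int64(-85)), (306, np.int64(17), np.int64(6), np.int64(-90)), (318, np.int64(17), np.int64(9), np.int64(-90))]
395 [(246, np.int64(18), np.int64(-7), np.int64(-95)), (258, np.int64(11), np.int64(-5), np.int64(-89)), (270, np.int64(10), np.int64(-2), np.int64(-89)), (282, np.int64(11), np.int64(0), np.int64(-89)), (294, np.int64(11), np.int64(3), np.int64(-89)), (306, np.int64(16), np.int64(6), np.int64(-93)), (318, np.int64(20), np.int64(8), np.int64(-97))]
```

View pics/c2.png

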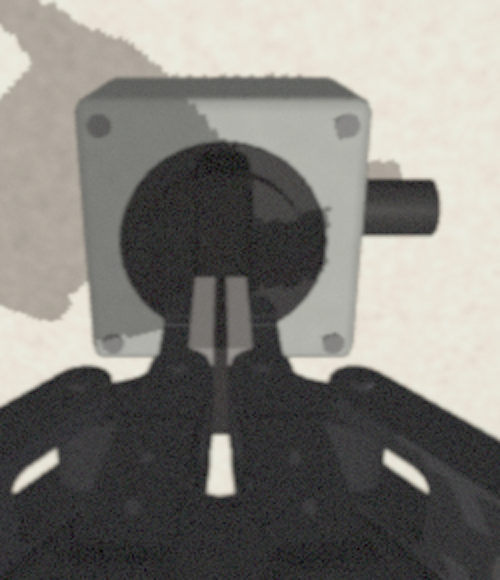

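The close view shows the shut fingers (pad tips at crop y≈277) well above the bar top, with no contact. The fingertips seem not to reach 25 mm ahead of the TCP, so I'll measure them by depth and by a gentle touch on the bar top (108 mm).

Run:
```python
from h import *
w,d,m,s=shot('wrist');u,v,P=cloud(d,m,s)
L=(P-np.array(s['eef_pos']))@Ro.from_quat(s['eef_rot']).as_matrix()
for row in range(244,262,2):
    for c in(272,288):
        i=(v==row)&(u==c); print(row,c,(1000*L[i]).round(1))
p=np.array(s['eef_pos'])
hit=r.move_straight([p[0],p[1],.085],speed=.02,max_force=4)
s=r.read_state();print(hit,s['eef_pos'],s['contact_force'])
```

```text
244 272 [[ 9.2 -4.4  3.7]]
244 288 [[9.4 4.5 3.3]]
246 272 [[ 8.4 -4.4  2.9]]
246 288 [[8.5 4.5 2.7]]
248 272 [[11.  -4.1 -4.9]]
248 288 [[11.1  4.3 -5.1]]
250 272 [[11.3 -4.1 -7.9]]
250 288 [[11.3  4.2 -8. ]]
252 272 [[ 11.6  -4.  -10.8]]
252 288 [[ 11.8   4.1 -11.2]]
254 272 [[ 12.   -3.9 -13.7]]
254 288 [[ 11.7   4.1 -13.1]]
256 272 [[ 10.9  -3.9 -13.7]]
256 288 [[ 11.6   4.  -15.1]]
258 272 [[ 11.7  -3.8 -17.4]]
258 288 [[ 11.1   4.  -16.3]]
260 272 [[ 10.8  -3.8 -17.7]]
260 288 [[ 11.3   3.9 -18.6]]
True [0.40450002 0.30148367 0.10614002] [-0.02824523 -0.69956671  5.16188602]
```

Touch and depth agree: the shut fingertips are really about 2 mm behind the TCP, not 25 mm ahead, an offset of about 27 mm. I'll correct for that.

Run:
```python
from h import *
a=np.radians(72.5);c=[.404,.302]
r.move_straight([*c,.15],speed=.1); command_gripper(.085)
r.reach([*c,.14],q(a))
print(r.move_straight([*c,.086],q(a),speed=.06,max_force=8))
command_gripper(0,25); s=r.read_state();print(s['grip_width'],s['grip_force'],s['contact_force'],s['eef_pos'])
if s['grip_width']>.012:
    j=np.array(s['joint_positions'])
    for k in range(1,7):
        jj=j.copy(); jj[5]+=1.44*k/6; r.movej(jj)
        s=r.read_state(); print(k,s['joint_positions'][5],s['grip_width'],np.round(s['contact_force'],1),np.round(s['torque'],2),s['time_s'])
```

```text
False
0.015595048605328657 29.691080152988434 [-0.22439298  1.26953523  1.71101399] [0.40419626 0.30231907 0.08621016]
1 -0.5394519278287969 0.015470661187688816 [-0.1  0.9  0.3] [0.24 0.05 0.03] 7.625
2 -0.30166681548079394 0.015167939162869888 [0.9 2.4 0.7] [ 0.33  0.11 -0.01] 7.9667
3 -0.06251153592331816 0.015577286120852133 [-0.5  3.4 -0.1] [0.54 0.1  0.02] 8.3083
4 0.17716608117235266 0.015401615457711593 [1.7 4.1 0.2] [ 0.7  -0.06 -0.01] 8.65
5 0.41689532366997184 0.015396299245705732 [ 1.   4.7 -2. ] [ 0.79 -0.09 -0.05] 8.9917
6 0.6572609708793888 0.01543249811209848 [ 0.4  5.7 -1.9] [ 0.83 -0.11 -0.02] 9.3333
```

Run:
```python
from h import *
command_gripper(.085); s=r.read_state();p=s['eef_pos']
r.move_straight([p[0],p[1],.2],speed=.15)
im,d,m,s=shot('wrist');u,v,P=cloud(d,m,s)
sel=(P[:,2]>.1)&(P[:,2]<.116)&(np.hypot(P[:,0]-.404,P[:,1]-.302)<.05)
print('bar',sel.sum(),cv2.minAreaRect((P[sel][:,:2]*1000).astype(np.float32)),s['time_s'])
a=np.radians(-7.5)
r.reach([.62,-.10,.27],q(a))
im,d,m,s=shot('wrist','w_clip.png');u,v,P=cloud(d,m,s)
np.savez('w_clip.npz',im=im,u=u,v=v,P=P)
R=np.array([[np.cos(a),np.sin(a)],[-np.sin(a),np.cos(a)]])
c=np.array([.6616,-.0265]); Q=(P[:,:2]-c)@R.T
t=(P[:,2]>.13)&(P[:,2]<.19)&(abs(Q[:,0]+.038)<.04)&(Q[:,1]<-.03)&(Q[:,1]>-.14)
for z in np.arange(.13,.18,.005):
    i=t&(abs(P[:,2]-z-.0025)<.0025)
    if i.sum(): print(z.round(3),i.sum(),'x',np.percentile(Q[i,0],[0,10,50,90,100]).round(4),'y',np.percentile(Q[i,1],[1,50,99]).round(4))
```

```text
bar 1452 ((404.3419189453125, 303.2821350097656), (70.64866638183594, 15.310699462890625), 79.59483337402344) 10.9167
0.13 329 x [-0.0488 -0.0452 -0.0371 -0.0292 -0.0263] y [-0.0775 -0.0612 -0.0498]
0.135 186 x [-0.0506 -0.0478 -0.038  -0.0272 -0.0245] y [-0.0741 -0.0634 -0.0528]
0.14 110 x [-0.0522 -0.0503 -0.0484 -0.0245 -0.0227] y [-0.0742 -0.0634 -0.0528]
0.145 106 x [-0.0562 -0.0519 -0.0247 -0.0228 -0.0202] y [-0.0742 -0.0625 -0.0529]
0.15 116 x [-0.0567 -0.054  -0.0522 -0.0211 -0.0177] y [-0.0744 -0.062  -0.0527]
0.155 125 x [-0.0589 -0.0557 -0.054  -0.0194 -0.0162] y [-0.0745 -0.0628 -0.0527]
0.16 117 x [-0.0603 -0.0573 -0.0557 -0.0172 -0.0146] y [-0.0745 -0.0625 -0.0528]
0.165 136 x [-0.0616 -0.0593 -0.0577 -0.0156 -0.0132] y [-0.0742 -0.0631 -0.0527]
0.17 264 x [-0.0641 -0.0631 -0.0595 -0.0116 -0.0107] y [-0.0741 -0.0625 -0.0527]
```

View pics/w_clip.png

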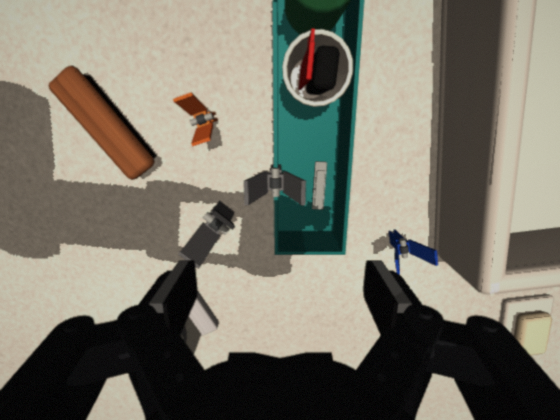

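The wrist picture shows the clip on the wall with its pin at (275,183) and its handles at (255,185) and (297,187). The clip is centred at about -37.5 mm in caddy x, and its tops at 0.175 m agree with the description. The isolator bar has turned 1.44 rad. Next is the grasp.

Run:
```python
from h import *
a=np.radians(-7.5);R=np.array([[np.cos(a),-np.sin(a)],[np.sin(a),np.cos(a)]])
p=np.array([.6616,-.0265])+R@[-.0376,-.0635]; print(p)
r.reach([*p,.22],q(a))
print(r.move_straight([*p,.138],speed=.08,max_force=6))
s=r.read_state();print(s['eef_pos'],s['contact_force'])
command_gripper(0,30); s=r.read_state();print(s['grip_width'],s['grip_force'],s['contact_force'])
w=s['grip_width']
if .015<w<.03:
    r.move_straight([*p,.25],speed=.08); r.hold(.3)
    s=r.read_state();print(s['eef_pos'],s['grip_width'],s['grip_force'],s['contact_force'],s['time_s'])
im,d,m,s=shot('wrist','w_held.png')
u,v,P=cloud(d,m,s);L=(P-np.array(s['eef_pos']))@Ro.from_quat(s['eef_rot']).as_matrix()
np.savez('held.npz',im=im,u=u,v=v,P=P,L=L)
```

```text
[ 0.61603326 -0.08454896]
False
[ 0.61642331 -0.08463526  0.13864576] [1.04710712 0.3916127  0.75109531]
0.020928084642372027 31.887901425361633 [ 0.52697367 -0.85301047  7.94244319]
[ 0.61598947 -0.08454647  0.24981403] 0.02094708275845903 30.834372639656067 [-0.05302334 -0.05253522  0.30564965] 16.6583
```

View pics/w_held.png

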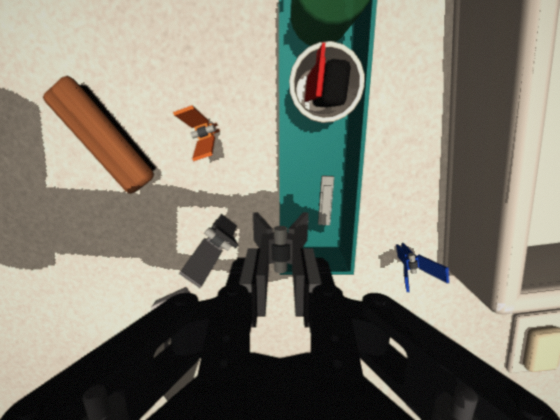

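The clip is held and squeezed to its stop (20.9 mm). Its jaws are wide open, with tips at about (258,217) and (303,217) and the pin at (280,240). I'll measure it in the tool frame.

Run:
```python
from h import *
D=np.load('held.npz');L=D['L']*1000
i=(abs(L[:,0])<25)&(abs(L[:,1])<30)&(L[:,2]>-25)&(L[:,2]<75)
for z in range(-25,75,5):
    k=i&(abs(L[:,2]-z-2.5)<2.5)
    if k.sum()>3: 
        Y=L[k,1]; neg=Y[Y<0];pos=Y[Y>0]
        print(z,k.sum(),'x',np.percentile(L[k,0],[1,50,99]).round(1),'y-',np.percentile(neg,[0,50,100]).round(1) if len(neg) else 0,'y+',np.percentile(pos,[0,50,100]).round(1) if len(pos) else 0)
print('lowest',L[i,2].max())
```

```text
-25 414 x [-7.  10.5 11.6] y- [-24.7 -14.7  -7.2] y+ [ 6.4 12.9 23.8]
-20 364 x [-8.5 10.5 11.6] y- [-24.6 -14.4  -7.2] y+ [ 6.4 14.5 23.7]
-15 342 x [-7.8 10.4 11.7] y- [-24.7 -14.7  -7.2] y+ [ 6.4 13.  23.5]
-10 208 x [-9.3 10.8 11.5] y- [-23.5 -12.   -7.3] y+ [ 6.5 10.6 21.9]
-5 97 x [-9.8 10.6 11.2] y- [-14.   -8.2  -7.3] y+ [ 6.5  8.4 16.7]
0 83 x [-7.1 10.5 11.2] y- [-11.2  -8.6  -7.3] y+ [ 6.5  6.9 10.3]
5 196 x [-8.7  2.4 11.2] y- [-11.1  -2.   -0.2] y+ [ 0.3  2.1 10.4]
10 744 x [-13.8   3.1  13.9] y- [-11.2  -3.8  -0.2] y+ [ 0.3  3.3 10.3]
15 85 x [-13.3   8.1  14.1] y- [-7.5 -4.  -0.2] y+ [0.3 3.5 6.5]
20 117 x [ 7.4  9.2 11.3] y- [-10.2  -7.6  -4.6] y+ [1.6 6.5 9.2]
25 75 x [ 4.9 10.3 11.1] y- [-11.8 -10.3  -5.9] y+ [ 6.1  9.6 10.7]
30 102 x [-3.4  8.5 11.1] y- [-13.7 -12.6  -8.6] y+ [ 8.2 11.5 13.1]
35 147 x [-9.6  3.9 11.2] y- [-15.5 -14.4 -10.2] y+ [ 9.7 13.8 14.9]
40 143 x [-10.4   3.   11.1] y- [-17.5 -16.3 -12.4] y+ [11.3 15.6 16.7]
45 136 x [-10.8   2.8  11.3] y- [-19.3 -18.  -13.4] y+ [12.9 17.3 18.4]
50 92 x [-10.9   3.9  11.1] y- [-20.4 -19.6 -15.9] y+ [14.6 18.8 19.6]
lowest 54.74712674663796
```

Run:
```python
from h import *
a=np.radians(19.0);c=np.array([.4374,-.302]);tx=np.array([-np.sin(a),np.cos(a)])
p=c-.07*tx
r.move_straight([.57,-.15,.27],q(0),speed=.15)
r.move_straight([*p,.27],q(a),speed=.15)
im,d,m,s=shot('wrist','w_card.png');u,v,P=cloud(d,m,s)
def rect(n,i):
    Q=P[i];print(n,len(Q),Q.mean(0).round(4),cv2.minAreaRect((Q[:,:2]*1000).astype(np.float32)))
near=np.hypot(P[:,0]-c[0],P[:,1]-c[1])<.07
rect('top',near&(P[:,2]>.127)&(P[:,2]<.136)); rect('foot',near&(P[:,2]>.014)&(P[:,2]<.026))
Q=P[near&(P[:,2]>.127)&(P[:,2]<.136)]; print(np.percentile(Q[:,2],[5,50,95,100]),cv2.fitLine(Q[:,:2].astype(np.float32),cv2.DIST_L2,0,.01,.01).ravel())
print(s['eef_pos'],s['grip_width'],s['grip_force'],s['time_s'])
```

```text
top 333 [ 0.4362 -0.3003  0.1298] ((436.7314758300781, -302.03436279296875), (1.9843562841415405, 99.83586120605469), 19.010169982910156)
foot 3737 [ 0.4359 -0.3     0.0197] ((436.6882019042969, -302.21209716796875), (60.184181213378906, 109.50875091552734), 18.88863754272461)
[0.12863055 0.12981691 0.13107852 0.13158398] [ 0.32509482 -0.94568145  0.4361675  -0.30028787]
[ 0.46049597 -0.36762332  0.27004892] 0.0209878345538508 30.8348947763443 19.1833
```

View pics/w_card.png

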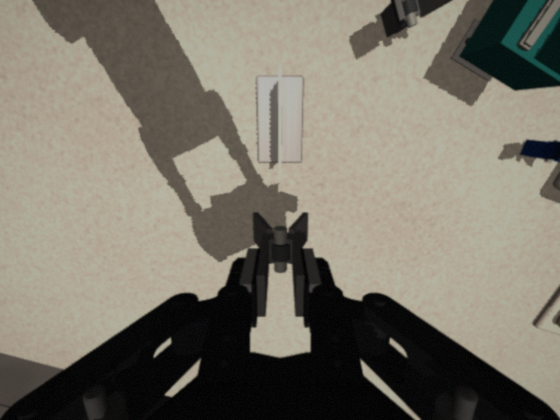

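The picture shows the card edge-on at (280,118), midway between the open jaws at (258,218) and (303,218). The card is at (0.4368,-0.3020), yaw 19°, top at 0.130 m, and two cameras agree on this. I'll bring the clip in over it and lower it.

Run:
```python
from h import *
a=np.radians(19.0);n=np.array([np.cos(a),np.sin(a)])
p=np.array([.4368,-.3020])+.0004*n
r.move_straight([*p,.27],q(a),speed=.08)
print(r.move_straight([*p,.168],speed=.05,max_force=3))
r.hold(.5);im,d,m,s=shot('wrist','w_end.png');u,v,P=cloud(d,m,s)
print(s['eef_pos'],s['grip_width'],s['grip_force'],s['contact_force'],s['time_s'])
L=1000*(P-np.array(s['eef_pos']))@Ro.from_quat(s['eef_rot']).as_matrix()
for z in range(35,60,4):
    k=(abs(L[:,0])<12)&(abs(L[:,1])<30)&(abs(L[:,2]-z)<2); Y=L[k,1]
    print(z,[ (e,len(Y[(Y>e)&(Y<=e+2)])) for e in range(-24,24,2) if ((Y>e)&(Y<=e+2)).any()])
cam=(P[:,2]>.127)&(P[:,2]<.133)&(np.hypot(P[:,0]-p[0],P[:,1]-p[1])<.06)
print(cam.sum(),'card y in tool',np.percentile(L[cam,1],[2,50,98]),'x',np.percentile(L[cam,0],[2,98]))
```

```text
False
[ 0.43717007 -0.30185605  0.16799584] 0.021258520758266893 30.834070444107056 [ 0.75123849 -0.41460887 -0.74637878] 22.95
35 [(-16, 14), (-14, 30), (-12, 7), (-10, 2), (0, 2), (8, 5), (10, 4), (12, 39)]
39 [(-16, 52), (-14, 5), (-12, 2), (-2, 23), (0, 6), (8, 1), (10, 6), (12, 15), (14, 42)]
43 [(-18, 42), (-16, 12), (-14, 3), (10, 1), (12, 8), (14, 36), (16, 17)]
47 [(-20, 24), (-18, 29), (-16, 3), (-14, 2), (12, 1), (14, 4), (16, 47), (18, 5)]
51 [(-22, 7), (-20, 38), (-18, 6), (-16, 3), (14, 2), (16, 2), (18, 43)]
55 [(-22, 1), (-20, 2), (-18, 1), (16, 4), (18, 3)]
59 []
585 card y in tool [-15.38804798  -0.16533778  14.86015052] x [-47.2930877   48.74097828]
```

View pics/w_end.png

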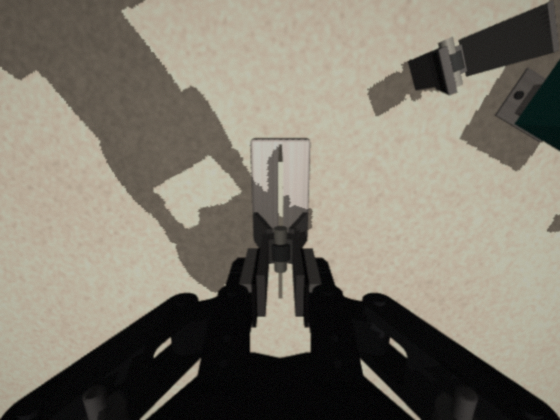

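The jaws at (262,220) and (300,220) straddle the card edge, which runs up the middle at u≈280. The card is centred between the jaw tips at about ±16 mm, the tips are about 16 mm below the edge, and there is no contact force. I'm handing in.

```bash
python3 -c "
from h import *
print(r.finish_job())"
```

```text
the job is handed in; nothing more can be done
None
```

I handed the job in with the isolator turned to off (about 1.44 rad) and the small grey clip held squeezed open astride the middle of the card's top edge. Its jaw tips are about 16 mm below the edge, and I measured no contact with the card. The verdict was not shown to me.

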